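Dot the board in the marking press, then hold the spring clamp open

TASK

With the board still clamped, pull the marking press's lever all the way down so the punch dots the board, then ease the lever back up to its rest under control, without letting it fly back. Then pull the spring clamp's slide back by its upright knob until its side tongue is level with the brass mark blade and keep holding it there, so that I can take the board out: finish while still holding the slide at the mark. Leave the board in place and everything else on the bench undisturbed.

Things in the scene. Friction and masses are not known exactly. Their poses are not given: they have to be found in the camera images.
- fixture: Fixed flat brown MDF base board, 370 x 520 x 18 mm. Origin on its underside; x axis away from the robot (yaw within 0.3 rad), y axis left; it spans x -200 to 170 mm, y +-260 mm. A wooden fence 30 mm high stands at x 90 to 108 mm. Press and clamp stand on it side by side, 200 to 260 mm apart, square to it; which one is on the left varies.
- board: Loose pine board to be marked, 90 (x) x 400 (y) x 20 mm, 0.4 kg, lying on the base board against the fence; the clamp's jaw presses on its front long edge. Origin at the centre of its underside.
- lever_pivot (a point): Hinge axis of the press's lever (grey column press standing behind the fence, its arm reaching forward over the board). The axis runs along the base board's y. About 183 mm above the bench.
- lever_knob (a point): Centre of the black ball knob, 36 mm diameter, on the end of the press's lever, a 14 mm steel bar running from the pivot towards the base board's -x, 240 mm from pivot to knob centre. At rest it points 0.524 rad above level, knob 303 mm above the bench; fully down 0.136 rad below level, knob 150 mm above the bench. Grip the knob from above on its two y sides, or push it from above.
- press_lever (a joint): Lever angle, rad: 0 at rest (up), grows as the knob goes down, stop at 0.66 (fully down). A spring drives it back up, about 2 N at the knob at rest and about 9 N fully down; let go, it flies back at 3 rad/s or more.
- slide_knob (a point): The clamp slide's grip: an upright round dark-wood knob, 28 mm diameter, 50 mm tall, standing on the slide. This point is the centre of its top, 98 mm above the bench; the knob's foot is 48 mm above the bench, on the slide's flat steel top. Nothing of the clamp stands higher than 50 mm beside it.
- slide_tongue (a point): End of the small flat tongue (6 mm wide in x) that sticks out of the slide's left (+y) side, 41 mm left of the knob's axis and level with that axis along x, 42 mm above the bench. It moves with the slide.
- mark_blade (a point): The mark: the edge, facing the slide, of an upright brass blade (6 mm thick in x, top 48 mm above the bench) on a fixed black foot just left (+y) of the slide's path. Its axes are the base board's. Tongue and blade are level when both points have the same x in the base board's frame (a 6 mm gap along y remains). At the start it lies 45 to 75 mm towards -x from the tongue; this varies.
- slide (a joint): Clamp slide travel, m: 0 with the jaw shut on the board, grows as the slide is pulled along the base board's -x (towards the robot); stop at 0.10. A spring pulls it shut: about 6 N shut, 10 to 11 N at the mark.
- pencil: Bystander: flat carpenter's pencil, 175 x 15 x 8 mm, on the base board between press and clamp. Origin at the centre of its underside.
- offcut: Bystander: wooden offcut, 40 x 60 x 25 mm, on the base board behind the fence. Origin at the centre of its underside.
- earmuffs: Bystander: blue ear defenders, about 200 x 84 x 140 mm, on the bench to the right. Origin at the centre of the underside.
- glasses: Bystander: clear safety glasses, 140 x 150 x 49 mm, on the bench to the left. Origin below the lenses, on the bench.
- tape: Bystander: black tape measure, 70 x 40 x 66 mm, on the bench to the left, near. Origin at the centre of the underside.
- glue: Bystander: white glue bottle, 56 mm diameter, 150 mm tall, on the bench to the right, far. Origin at the centre of the underside.

How it is judged:
On the way, in this order (a step that is already met when the one before it is completed fails the run):
1. lever fully down with the board still clamped (value of joint press_lever above 0.6 rad and value of joint slide below 0.008 m), for 0.1 s.
2. lever back up at rest with the board still clamped (value of joint press_lever below 0.05 rad and value of joint slide below 0.008 m), for 0.1 s.
At the end, for the whole second after the job is handed in: The slide's tongue is within 6 mm of the mark blade along the slide's travel, at rest, held there by the fingers against its spring (more than 3 N on the slide) with the jaw off the board; the lever is back up (under 0.08 rad); the board is within 12 mm of where it was (x of slide_tongue in the frame of mark_blade between -0.006 and 0.006 m and velocity of joint slide between -0.02 and 0.02 m/s and contact force between the fingers and slide above 3 N and contact force between board and slide below 0.5 N and value of joint press_lever below 0.08 rad and distance of board from where it was at the start of the episode below 0.012 m); the arm keeps its last pose, push and grip.
It fails at once if the lever flew back up (faster than 2 rad/s) (velocity of joint press_lever below -2 rad/s).
It fails at once if the board was shifted by more than 20 mm (distance of board from where it was at the start of the episode above 0.02 m).
It fails at once if a bystander was moved by more than 30 mm (distance of any of pencil, offcut, earmuffs, glasses, tape, glue from where it was at the start of the episode above 0.03 m).
It also fails if it takes over 54 s, if anything falls off the work surface, if the arm or the gripper's body presses on something with over 40 N, if the wrist force passes 120 N, or if a joint passes its speed limit or range.

ROBOT

A 6-joint arm with a two-finger parallel gripper is mounted at the origin on the work surface. World frame = base frame: x ahead of the robot, y to its left, z up, the work surface at z = 0. Lengths are in m, angles in rad, forces in N, time in s.
With the tool pointing down it reaches from about 0.275 to 0.725 m from the base axis. Payload 15.9 kg.
Tool frame: the origin (TCP) lies at the very end of the fingers, on their centre line; the grasp point (between the pads) lies 19 mm behind it; z points along the fingers, y is the line along which they close (so a half turn about z gives the same grasp; the last joint's range is limited). The gripper opens to 85 mm and grips with 20 to 120 N. Pads are 22 mm wide; open, the fingers measure 114 mm over their backs; the gripper's body (76 mm by 85 mm) begins 54 mm behind the grasp point. The pads swing forward as they close: fully open they stand 13 mm farther back than shut.
Start: joints at [1.11, 0.213, -0.034, 1.323, 0, 1.571], TCP at [0.222, 0.448, 0.231] pointing down, gripper open.
Joint ranges: [-2.98, 2.98], [-0.74, 1.72], [-1.14, 1.35], [-2.1, 2.04], [-1.57, 1.44], [-3.14, 3.14]. Speed limits (rad/s): [1.89, 1.89, 2.39, 2.57, 3.14, 3.14].

INTERFACE

Orientations are given as a 3x3 rotation matrix whose columns are the frame's x, y, z axes.
In Python, from station import sense, capture, camera_model, workorder gives the robot as it stands.
- The arm moves only by the tool carry_out, never from a script. Its argument "motion" is a list of rows, each an object of numbers: "x", "y", "z": the shift along the world's x, y, z scaled (see below); "yaw": the turn about the world's z scaled (see below). In form: [{"x": .., "y": .., "z": .., "yaw": ..}, ...]. A call has 1 to 20 rows; each row is the pose to reach, as a shift and turn from the pose commanded when the call began, turning the shorter way round; what a row does not reach only later rows make up. The controller multiplies each number of a shift by 200 mm and each number of a turn by pi rad. A row lasts 1/10 s, in which the tool goes at most 50 mm and 8.59 degrees, less where a joint would pass 70% of its speed; a pose out of reach is approached as far as the arm can. A call with a number of a shift or a turn outside -1 to 1 is refused whole. A call with a gripper value outside its range is refused whole. "fingers" is the finger opening in mm, from 0 to 85.4, set as the call begins (left out, the last holds). The fingers move at their own pace and stop on an object; the grip force is fixed at half the most. Time passes only in rows, so rows that repeat a pose let the fingers close. It gives the time, the measured TCP pose, the force, the opening and the grip force at its end, in the units of the state.
- sense(): the state, without advancing time (a new reading comes with each control period).
- capture(name): name is "scene" or "top" or "wrist"; returns the picture (420x560x3 uint8, red, green, blue); there is no depth.
- camera_model(name): a dict with "camera_matrix" (3x3 intrinsics, pixels), "cam_to_world" (4x4, takes a point from camera to world coordinates). Camera axes: x right, y down, z forward; pixel columns grow to the right and rows downward; lengths in m; the calibration is good to about 2 mm. The wrist camera is an equidistant fisheye: a pixel r from the principal point sees the ray r / f radians off the axis. A picture is of the moment at which its call begins: read the wrist's pose just before it. camera_model takes no time and is no camera call; for the wrist camera it gives the pose at the moment of the call.
- workorder.finish_job(): hands the job in; it is judged then, once.
The state is a dict: "t": time; "qpos": joint angles; "dq": joint speeds; "joint_torque": joint torques, N m; "eef_pos": TCP position; "tcp_rot": TCP orientation; "force": force on the tool from outside, world axes, zero at the start; "wrist_torque": the same for the moment, N m; "grip_width": finger opening in m; "gripper_force": force on a finger pad.
Only numpy, scipy, OpenCV 4.12 (cv2) and the standard library are available. Lean on these libraries where they do the work, as an engineer would, in place of code of your own. Each camera call takes 0.05 s, during which the arm holds its last target. There are 200 camera calls.

## Working session

There is one attempt and no reset: what is moved stays moved. The work goes in short steps, Python scripts to look and compute and a tool call to move; the robot and the scene stay as the last step left them, time stands still between calls to the robot, and variables do not carry over. Pictures are saved under pics/ and viewed, at most 10 in all, crops included, and the job is handed in when it is done.

Besides the shell and the picture viewer there is one more tool, called after "Call:" by a JSON object that holds its "fn" and its "kwargs", one argument or row to a line. carry_out: Moves the arm, as the interface text tells. Its arguments: {"type":"object","properties":{"motion":{"type":"array"},"fingers":{"type":"number"}},"required":["motion"]}

```bash
mkdir -p pics; python3 - <<'E'
from station import *
import cv2
s=sense();print(s['t'],s['eef_pos'],s['tcp_rot'],s['grip_width'])
for n in('scene','top'):
    cv2.imwrite(f'pics/{n}0.png',capture(n)[:,:,::-1]);print(n,camera_model(n))
E
```

```text
0.0 [0.22217365 0.44753802 0.23080962] [[-8.95726138e-01  4.44605907e-01 -5.21952548e-04]
 [ 4.44606214e-01  8.95725545e-01 -1.03087179e-03]
 [ 9.19454314e-06 -1.15544215e-03 -9.99999332e-01]] 0.08533431114521366
scene {'camera_matrix': array([[463.60070502,   0.        , 277.05156738],
       [  0.        , 463.60070502, 214.08231233],
       [  0.        ,   0.        ,   1.        ]]), 'cam_to_world': array([[-0.28868501,  0.67877098, -0.67522657,  1.49396711],
       [ 0.95734339,  0.21380667, -0.19437167,  0.30563955],
       [ 0.0124341 , -0.70253588, -0.71153969,  1.16300616],
       [ 0.        ,  0.        ,  0.        ,  1.        ]])}
top {'camera_matrix': array([[524.0114394 ,   0.        , 270.39380027],
       [  0.        , 524.0114394 , 213.8819454 ],
       [  0.        ,   0.        ,   1.        ]]), 'cam_to_world': array([[ 0.00737315, -0.99541859,  0.09532824,  0.42037541],
       [-0.99991123, -0.00628107,  0.01175105,  0.01891303],
       [-0.01109845, -0.09540641, -0.99537653,  1.95343109],
       [ 0.        ,  0.        ,  0.        ,  1.        ]])}
```

```bash
python3 - <<'E'
import cv2
a=cv2.imread('pics/top0.png');cv2.imwrite('pics/top0c.png',cv2.resize(a[90:300,140:410],None,fx=2.85,fy=2.85,interpolation=cv2.INTER_CUBIC))
E
```

```text
(no output)
```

View pics/scene0.png

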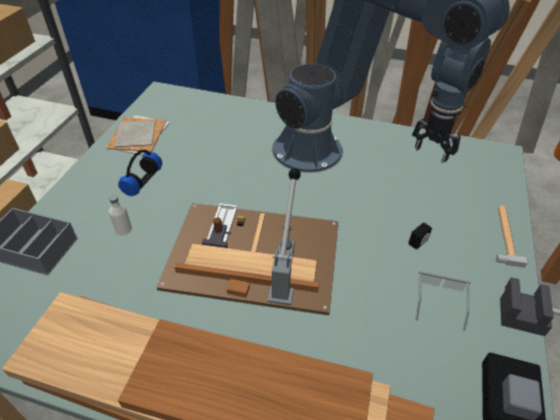

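View pics/top0c.png

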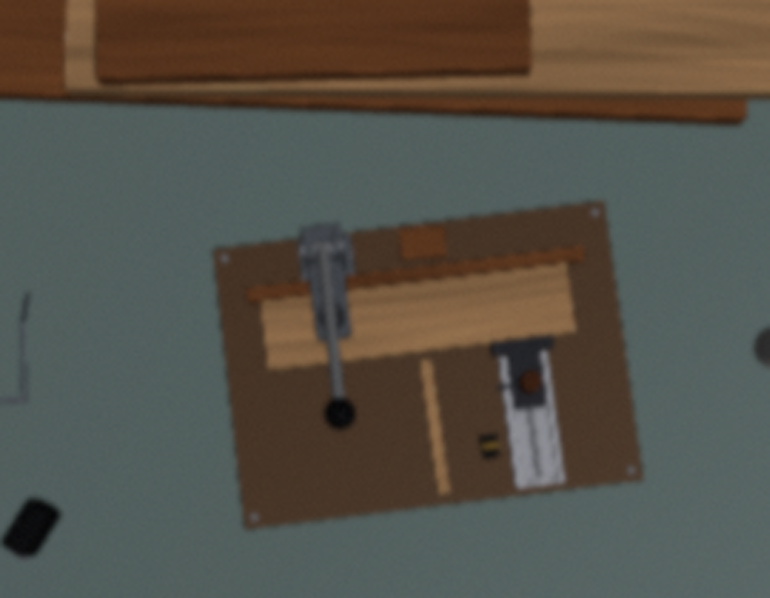

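The top crop shows the fixture's corners at (214,248), (604,203), (642,480) and (246,527). The lever knob is at (340,413), the slide knob at (531,381), the tongue end at (499,386) and the brass blade at about (489,445).

```bash
cat > h.py <<'E'
import numpy as np
from station import *
def px(cam,u,v,z):
    m=camera_model(cam);K=m['camera_matrix'];T=m['cam_to_world']
    d=T[:3,:3]@np.linalg.solve(K,[u,v,1.]);o=T[:3,3]
    return o+d*(z-o[2])/d[2]
def crop(u,v,z): return px('top',140+u/2.85,90+v/2.85,z)
E
python3 - <<'E'
from h import *
np.set_printoptions(precision=4,suppress=True)
c=np.array([crop(*p,.018) for p in((214,248),(604,203),(642,480),(246,527))]);print(c)
print([np.linalg.norm(c[i]-c[i-1]) for i in range(4)])
ey=(c[0]-c[1]+c[3]-c[2]);print('yaw',np.arctan2(-ey[0],ey[1]))
ex=(c[0]-c[3]+c[1]-c[2]);yaw=np.arctan2(ex[1],ex[0]);print('yaw',yaw)
yaw=(yaw+np.arctan2(-ey[0],ey[1]))/2
R=np.array([[np.cos(yaw),-np.sin(yaw)],[np.sin(yaw),np.cos(yaw)]])
cen=c.mean(0)[:2];O=cen-R@[-.015,0];print('O',O)
for n,p in dict(lever=(340,413,.303),sknob=(531,381,.098),tongue=(499,386,.042),blade=(489,445,.048)).items():
    w=crop(*p);print(n,w,'fixture',R.T@(w[:2]-O))
E
```

```text
[[ 0.7429  0.2497  0.018 ]
 [ 0.8055 -0.2618  0.018 ]
 [ 0.4436 -0.3079  0.018 ]
 [ 0.3795  0.202   0.018 ]]
[np.float64(0.36652759878684743), np.float64(0.515214348275652), np.float64(0.36484516536996975), np.float64(0.5139672826123712)]
yaw 0.12333413628870196
yaw 0.12865908054584907
O [ 0.6078 -0.0276]
lever [0.5116 0.0729 0.303 ] fixture [-0.0828  0.1118]
sknob [ 0.5644 -0.1578  0.098 ] fixture [-0.0594 -0.1237]
tongue [ 0.5621 -0.1221  0.042 ] fixture [-0.0572 -0.088 ]
blade [ 0.4862 -0.1089  0.048 ] fixture [-0.1308 -0.0654]
```

Call:
{"fn": "carry_out", "kwargs": {
  "motion": [
    {"x": 0,"y": 0,"z": 0.25,"yaw": 0},
    {"x": 0,"y": 0,"z": 0.5,"yaw": 0.04},
    {"x": 0.75,"y": -0.95,"z": 0.75,"yaw": 0.187},
    {"x": 0.75,"y": -0.95,"z": 0.75,"yaw": 0.187},
    {"x": 0.75,"y": -0.95,"z": 0.75,"yaw": 0.187},
    {"x": 0.75,"y": -0.95,"z": 0.75,"yaw": 0.187},
    {"x": 0.75,"y": -0.95,"z": 0.75,"yaw": 0.187},
    {"x": 0.75,"y": -0.95,"z": 0.75,"yaw": 0.187},
    {"x": 0.75,"y": -0.95,"z": 0.75,"yaw": 0.187}
  ],
  "fingers": 85
}}

```text
t: 1.0
eef_pos: [0.3734, 0.2566, 0.3815]
tcp_rot: [[-0.992, -0.123, 0.0], [-0.123, 0.992, 0.0], [-0.0, 0.0, -1.0]]
force: [0.1, 0.5, -0.2]
grip_width: 0.0851
gripper_force: 0.0
```

```bash
python3 - <<'E'
from h import *
s=sense();print(s['t'],s['qpos'],s['eef_pos'],s['tcp_rot'][:2],s['force'])
E
```

```text
1.0 [ 6.02168515e-01  1.45674450e-01  2.64445546e-01  1.68932215e+00
 -7.25810182e-05  4.78892165e-01] [0.37335324 0.25658723 0.381452  ] [[-9.92411059e-01 -1.22964345e-01  2.43243859e-04]
 [-1.22964329e-01  9.92411088e-01  7.91155055e-05]] [ 0.12090039  0.50408636 -0.15885308]
```

Call:
{"fn": "carry_out", "kwargs": {
  "motion": [
    {"x": 0.7,"y": -0.92,"z": 0},
    {"x": 0.7,"y": -0.92,"z": 0},
    {"x": 0.7,"y": -0.92,"z": 0},
    {"x": 0.7,"y": -0.92,"z": 0},
    {"x": 0.7,"y": -0.92,"z": 0},
    {"x": 0.7,"y": -0.92,"z": 0},
    {"x": 0.7,"y": -0.92,"z": 0}
  ]
}}

```text
$.motion[0]: bad value
```

```bash
python3 - <<'E'
from h import *
import cv2
s=sense();print(s['t'],s['eef_pos'],s['force']);m=camera_model('wrist');print(m)
cv2.imwrite('pics/w1.png',cv2.resize(capture('wrist'),None,fx=1.4,fy=1.4)[:,:,::-1])
E
```

```text
1.0 [0.37335324 0.25658723 0.381452  ] [ 0.12090039  0.50408636 -0.15885308]
{'camera_matrix': array([[325.1922621 ,   0.        , 279.1837917 ],
       [  0.        , 325.1922621 , 205.58944173],
       [  0.        ,   0.        ,   1.        ]]), 'cam_to_world': array([[-1.22125523e-01,  9.38506234e-01,  3.22941800e-01,
         2.90792245e-01],
       [ 9.92514662e-01,  1.15466361e-01,  3.97764324e-02,
         2.45990184e-01],
       [ 4.15155041e-05,  3.25382189e-01, -9.45582587e-01,
         5.23068709e-01],
       [ 0.00000000e+00,  0.00000000e+00,  0.00000000e+00,
         1.00000000e+00]])}
```

View pics/w1.png

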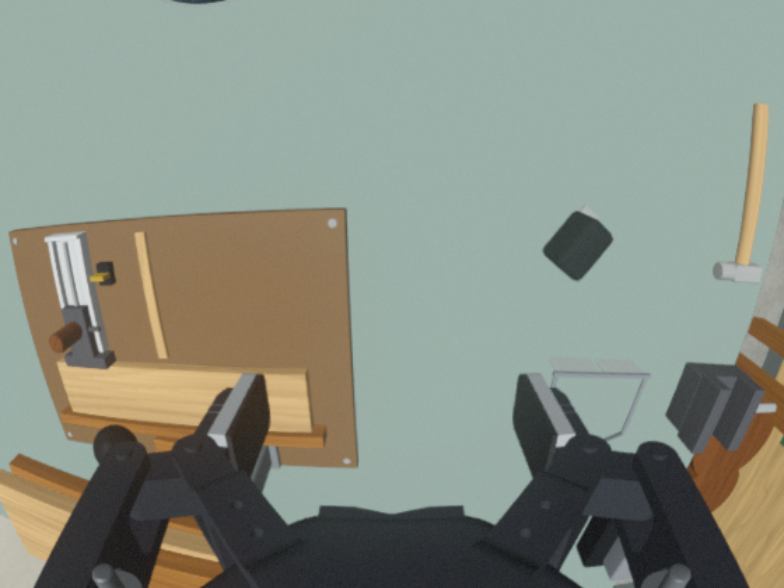

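The move was refused because its rows had no yaw. In this wrist view the black lever knob is at about (115,446) of the 1.4x picture. The brass blade and the tongue are both visible on the left.

```bash
cat >> h.py <<'E'
def wr(u,v,z,m):
    K=m['camera_matrix'];T=m['cam_to_world'];x=(u-K[0,2])/K[0,0];y=(v-K[1,2])/K[1,1];r=np.hypot(x,y)
    d=T[:3,:3]@np.array([x/r*np.sin(r),y/r*np.sin(r),np.cos(r)]);o=T[:3,3]
    return o+d*(z-o[2])/d[2]
E
python3 - <<'E'
from h import *
m=camera_model('wrist');print(wr(115/1.4,446/1.4,.303,m))
E
```

```text
[0.50825693 0.07496473 0.303     ]
```

Call:
{"fn": "carry_out", "kwargs": {
  "motion": [
    {"x": 0.7,"y": -0.92,"z": 0,"yaw": 0},
    {"x": 0.7,"y": -0.92,"z": 0,"yaw": 0},
    {"x": 0.7,"y": -0.92,"z": 0,"yaw": 0},
    {"x": 0.7,"y": -0.92,"z": 0,"yaw": 0},
    {"x": 0.7,"y": -0.92,"z": 0,"yaw": 0},
    {"x": 0.7,"y": -0.92,"z": 0,"yaw": 0},
    {"x": 0.7,"y": -0.92,"z": 0,"yaw": 0}
  ]
}}

```text
t: 1.75
eef_pos: [0.5122, 0.0749, 0.3806]
tcp_rot: [[-0.992, -0.127, -0.001], [-0.127, 0.992, 0.0], [0.001, 0.0, -1.0]]
force: [-0.3, 0.2, -0.4]
grip_width: 0.085
gripper_force: 0.0
```

```bash
python3 - <<'E'
from h import *
import cv2
s=sense();print(s['t'],s['eef_pos'],s['force'])
cv2.imwrite('pics/w2.png',cv2.resize(capture('wrist'),None,fx=1.4,fy=1.4)[:,:,::-1])
E
```

```text
1.75 [0.51218496 0.07492682 0.38059829] [-0.30331911  0.24429088 -0.44963989]
```

View pics/w2.png

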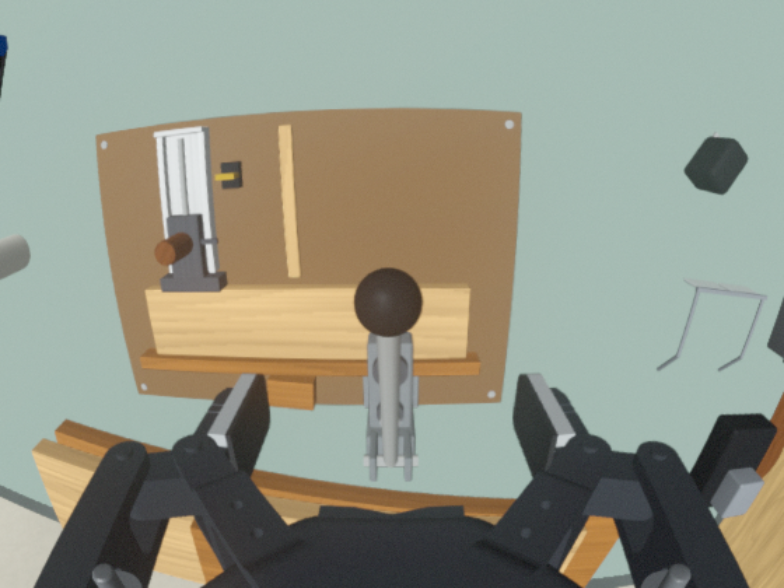

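The knob at (388,301) is centred between the fingers. The blade's slide-facing edge is at about (216,177), the tongue end at (217,241) and the slide knob's top near (168,252).

```bash
python3 - <<'E'
from h import *
m=camera_model('wrist');f=lambda u,v,z:wr(u/1.4,v/1.4,z,m)
y=.126;R=np.array([[np.cos(y),-np.sin(y)],[np.sin(y),np.cos(y)]])
k=f(388,301,.303);print('knob',k)
t=f(217,241,.042);b=f(216,177,.048);s=f(168,252,.098)
for w in (t,b,s): print(w,R.T@(w[:2]-[.6078,-.0276]))
c=[f(104,145,.018),f(509,125,.018),f(491,394,.018),f(144,387,.018)]
d=c[1]-c[0]+c[2]-c[3];print('yaw',np.arctan2(-d[0],d[1]))
d=c[3]-c[0]+c[2]-c[1];print('yaw',np.arctan2(d[1],d[0]))
E
```

```text
knob [0.51155341 0.07338068 0.303     ]
[ 0.56226283 -0.11762168  0.042     ] [-0.05648891 -0.08358552]
[ 0.48869914 -0.1196166   0.048     ] [-0.12972012 -0.0763201 ]
[ 0.56420829 -0.15305613  0.098     ] [-0.05901182 -0.11898354]
yaw 0.1323987414084868
yaw 0.13099419493794698
```

Call:
{"fn": "carry_out", "kwargs": {
  "motion": [
    {"x": 0,"y": -0.008,"z": -0.2,"yaw": 0},
    {"x": 0,"y": -0.008,"z": -0.4,"yaw": 0},
    {"x": 0,"y": -0.008,"z": -0.483,"yaw": 0},
    {"x": 0,"y": -0.008,"z": -0.483,"yaw": 0},
    {"x": 0,"y": -0.008,"z": -0.483,"yaw": 0}
  ]
}}

```text
t: 2.3
eef_pos: [0.5119, 0.0734, 0.2858]
tcp_rot: [[-0.992, -0.128, 0.001], [-0.128, 0.992, 0.0], [-0.001, 0.0, -1.0]]
force: [0.0, 1.0, -0.1]
grip_width: 0.0851
gripper_force: 0.0
```

Call:
{"fn": "carry_out", "kwargs": {
  "motion": [
    {"x": 0,"y": 0,"z": 0,"yaw": 0},
    {"x": 0,"y": 0,"z": 0,"yaw": 0},
    {"x": 0,"y": 0,"z": 0,"yaw": 0},
    {"x": 0,"y": 0,"z": 0,"yaw": 0},
    {"x": 0,"y": 0,"z": 0,"yaw": 0},
    {"x": 0,"y": 0,"z": 0,"yaw": 0},
    {"x": 0,"y": 0,"z": 0,"yaw": 0},
    {"x": 0,"y": 0,"z": 0,"yaw": 0}
  ],
  "fingers": 25
}}

```text
t: 3.1
eef_pos: [0.5121, 0.073, 0.2851]
tcp_rot: [[-0.992, -0.127, -0.0], [-0.127, 0.992, 0.002], [-0.0, 0.002, -1.0]]
force: [-4.2, 7.4, 4.2]
grip_width: 0.0335
gripper_force: 59.2
```

Call:
{"fn": "carry_out", "kwargs": {
  "motion": [
    {"x": -0.028,"y": -0.004,"z": -0.053,"yaw": 0},
    {"x": -0.054,"y": -0.007,"z": -0.107,"yaw": 0},
    {"x": -0.077,"y": -0.01,"z": -0.163,"yaw": 0},
    {"x": -0.098,"y": -0.013,"z": -0.219,"yaw": 0},
    {"x": -0.115,"y": -0.015,"z": -0.276,"yaw": 0},
    {"x": -0.13,"y": -0.017,"z": -0.334,"yaw": 0},
    {"x": -0.142,"y": -0.018,"z": -0.393,"yaw": 0},
    {"x": -0.151,"y": -0.019,"z": -0.452,"yaw": 0},
    {"x": -0.156,"y": -0.02,"z": -0.512,"yaw": 0},
    {"x": -0.159,"y": -0.02,"z": -0.572,"yaw": 0},
    {"x": -0.158,"y": -0.02,"z": -0.632,"yaw": 0},
    {"x": -0.156,"y": -0.02,"z": -0.692,"yaw": 0},
    {"x": -0.152,"y": -0.019,"z": -0.73,"yaw": 0},
    {"x": -0.149,"y": -0.019,"z": -0.763,"yaw": 0},
    {"x": -0.149,"y": -0.019,"z": -0.763,"yaw": 0},
    {"x": -0.149,"y": -0.019,"z": -0.763,"yaw": 0},
    {"x": -0.149,"y": -0.019,"z": -0.763,"yaw": 0}
  ]
}}

```text
t: 4.8
eef_pos: [0.4842, 0.0694, 0.1334]
tcp_rot: [[-0.992, -0.126, 0.003], [-0.126, 0.992, 0.002], [-0.004, 0.002, -1.0]]
force: [3.0, 7.5, 9.8]
grip_width: 0.0332
gripper_force: 66.0
```

Call:
{"fn": "carry_out", "kwargs": {
  "motion": [
    {"x": 0,"y": 0,"z": -0.015,"yaw": 0},
    {"x": 0,"y": 0,"z": -0.015,"yaw": 0},
    {"x": 0,"y": 0,"z": -0.015,"yaw": 0}
  ]
}}

```text
t: 5.1
eef_pos: [0.484, 0.0693, 0.1303]
tcp_rot: [[-0.992, -0.126, 0.003], [-0.126, 0.992, 0.002], [-0.003, 0.002, -1.0]]
force: [1.6, 5.8, 8.9]
grip_width: 0.0332
gripper_force: 66.5
```

```bash
python3 - <<'E'
from h import *
import cv2
s=sense();print(s['eef_pos'],s['force'])
a=capture('wrist');cv2.imwrite('pics/w3.png',cv2.resize(a,None,fx=1.4,fy=1.4)[:,:,::-1])
E
```

```text
[0.48395116 0.06933876 0.13030793] [1.61585812 5.79801509 8.93814833]
```

View pics/w3.png

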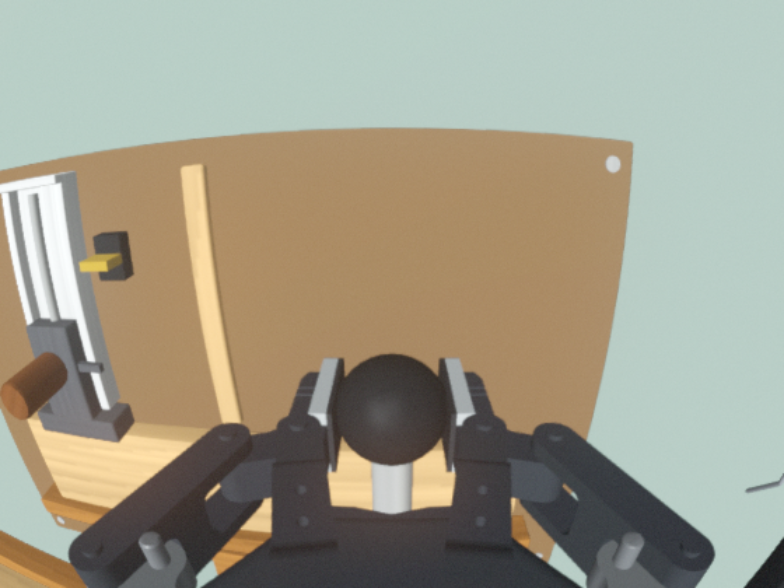

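The knob (392,408) is still held squarely between the pads. I'll press a little further to feel the stop.

Call:
{"fn": "carry_out", "kwargs": {
  "motion": [
    {"x": 0,"y": 0,"z": -0.015,"yaw": 0},
    {"x": 0,"y": 0,"z": -0.025,"yaw": 0},
    {"x": 0,"y": 0,"z": -0.025,"yaw": 0},
    {"x": 0,"y": 0,"z": -0.025,"yaw": 0}
  ]
}}

```text
t: 5.55
eef_pos: [0.4845, 0.0694, 0.1265]
tcp_rot: [[-0.992, -0.126, 0.005], [-0.126, 0.992, 0.002], [-0.005, 0.002, -1.0]]
force: [-3.6, 5.6, 27.1]
grip_width: 0.0335
gripper_force: 68.2
```

Call:
{"fn": "carry_out", "kwargs": {
  "motion": [
    {"x": 0,"y": 0,"z": 0.04,"yaw": 0},
    {"x": -0.004,"y": 0,"z": 0.08,"yaw": 0},
    {"x": -0.007,"y": -0.001,"z": 0.111,"yaw": 0},
    {"x": -0.009,"y": -0.001,"z": 0.171,"yaw": 0},
    {"x": -0.01,"y": -0.001,"z": 0.231,"yaw": 0},
    {"x": -0.007,"y": -0.001,"z": 0.291,"yaw": 0},
    {"x": -0.002,"y": 0,"z": 0.351,"yaw": 0},
    {"x": 0.007,"y": 0.001,"z": 0.41,"yaw": 0},
    {"x": 0.019,"y": 0.002,"z": 0.469,"yaw": 0},
    {"x": 0.034,"y": 0.004,"z": 0.527,"yaw": 0},
    {"x": 0.051,"y": 0.006,"z": 0.584,"yaw": 0},
    {"x": 0.072,"y": 0.009,"z": 0.64,"yaw": 0},
    {"x": 0.095,"y": 0.012,"z": 0.696,"yaw": 0},
    {"x": 0.121,"y": 0.015,"z": 0.75,"yaw": 0},
    {"x": 0.138,"y": 0.018,"z": 0.783,"yaw": 0},
    {"x": 0.149,"y": 0.019,"z": 0.803,"yaw": 0},
    {"x": 0.149,"y": 0.019,"z": 0.803,"yaw": 0},
    {"x": 0.149,"y": 0.019,"z": 0.803,"yaw": 0}
  ]
}}

```text
t: 7.35
eef_pos: [0.5108, 0.0729, 0.2824]
tcp_rot: [[-0.992, -0.127, -0.006], [-0.127, 0.992, 0.001], [0.006, 0.002, -1.0]]
force: [-2.2, 7.4, -24.8]
grip_width: 0.0334
gripper_force: 64.2
```

Call:
{"fn": "carry_out", "kwargs": {
  "motion": [
    {"x": 0,"y": 0,"z": -0.008,"yaw": 0},
    {"x": 0,"y": 0,"z": -0.012,"yaw": 0},
    {"x": 0,"y": 0,"z": -0.012,"yaw": 0}
  ]
}}

```text
t: 7.65
eef_pos: [0.5105, 0.0728, 0.2815]
tcp_rot: [[-0.992, -0.127, -0.004], [-0.127, 0.992, 0.001], [0.004, 0.002, -1.0]]
force: [-12.0, 6.0, -5.3]
grip_width: 0.0335
gripper_force: 66.1
```

Call:
{"fn": "carry_out", "kwargs": {
  "motion": [
    {"x": 0,"y": 0,"z": 0,"yaw": 0},
    {"x": 0,"y": 0,"z": 0,"yaw": 0},
    {"x": 0,"y": 0,"z": 0,"yaw": 0},
    {"x": 0,"y": 0,"z": 0,"yaw": 0},
    {"x": 0,"y": 0,"z": 0,"yaw": 0},
    {"x": 0,"y": 0,"z": 0,"yaw": 0},
    {"x": 0,"y": 0,"z": 0.2,"yaw": 0},
    {"x": 0,"y": 0,"z": 0.45,"yaw": 0},
    {"x": 0,"y": 0,"z": 0.5,"yaw": 0},
    {"x": 0,"y": 0,"z": 0.5,"yaw": 0}
  ],
  "fingers": 85
}}

```text
t: 8.65
eef_pos: [0.5131, 0.0723, 0.3839]
tcp_rot: [[-0.992, -0.126, 0.003], [-0.126, 0.992, 0.0], [-0.003, -0.0, -1.0]]
force: [1.2, -0.1, -1.0]
grip_width: 0.085
gripper_force: 0.0
```

Call:
{"fn": "carry_out", "kwargs": {
  "motion": [
    {"x": 0.1,"y": -0.25,"z": 0,"yaw": 0},
    {"x": 0.2,"y": -0.5,"z": 0,"yaw": 0},
    {"x": 0.25,"y": -0.75,"z": 0,"yaw": 0},
    {"x": 0.25,"y": -1,"z": -0.1,"yaw": 0},
    {"x": 0.25,"y": -1,"z": -0.3,"yaw": 0},
    {"x": 0.25,"y": -1,"z": -0.5,"yaw": 0},
    {"x": 0.25,"y": -1,"z": -0.7,"yaw": 0},
    {"x": 0.25,"y": -1,"z": -0.9,"yaw": 0},
    {"x": 0.25,"y": -1,"z": -0.9,"yaw": 0},
    {"x": 0.25,"y": -1,"z": -0.9,"yaw": 0},
    {"x": 0.25,"y": -1,"z": -0.9,"yaw": 0}
  ]
}}

```text
t: 9.75
eef_pos: [0.5633, -0.1279, 0.2044]
tcp_rot: [[-0.992, -0.126, 0.003], [-0.126, 0.992, -0.001], [-0.003, -0.001, -1.0]]
force: [0.5, -0.3, 0.7]
grip_width: 0.085
gripper_force: 0.0
```

```bash
python3 - <<'E'
from h import *
import cv2
s=sense();print(s['t'],s['eef_pos'],s['force'])
cv2.imwrite('pics/w4.png',cv2.resize(capture('wrist'),None,fx=1.4,fy=1.4)[:,:,::-1])
E
```

```text
9.75 [ 0.56332359 -0.12793762  0.2044394 ] [ 0.50923701 -0.29418545  0.65541412]
```

View pics/w4.png

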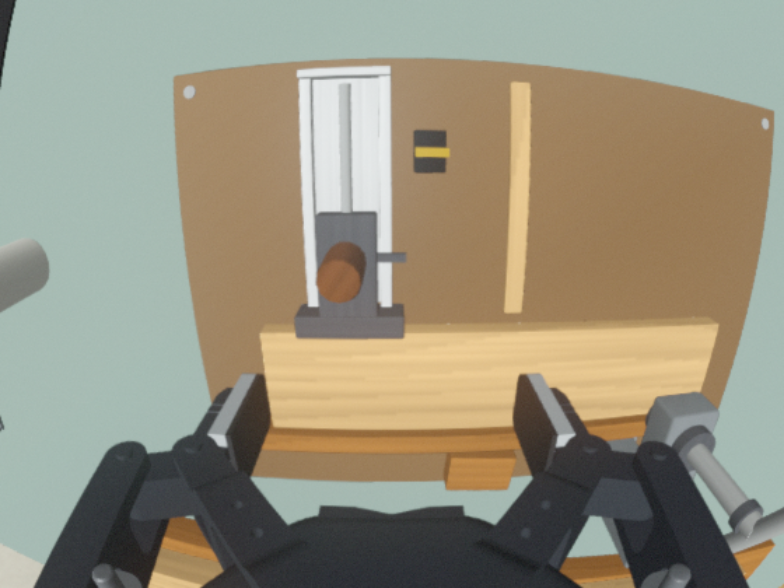

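The slide knob's top is at (339,279), the tongue end at (406,257), and the blade's slide-facing end at (415,153).

```bash
python3 - <<'E'
from h import *
m=camera_model('wrist');f=lambda u,v,z:wr(u/1.4,v/1.4,z,m)
c=[f(189,92,.018),f(765,124,.018)];d=c[1]-c[0];print('len',np.linalg.norm(d),'yaw',np.arctan2(-d[0],d[1]))
y=.129;R=np.array([[np.cos(y),-np.sin(y)],[np.sin(y),np.cos(y)]])
P=dict(t=f(406,257,.042),b=f(415,153,.048),s=f(339,279,.098))
for k,w in P.items(): print(k,w,R.T@(w[:2]-[.6078,-.0276]))
g=f(312,73,.018)-f(317,305,.018);print('rail',np.arctan2(-g[1],-g[0]))
E
```

```text
len 0.4899222136628208 yaw 0.12997373435870097
t [ 0.56162146 -0.11829102  0.042     ] [-0.05746156 -0.08399694]
b [ 0.48984889 -0.12220809  0.048     ] [-0.12914168 -0.07864847]
s [ 0.56445297 -0.15849479  0.098     ] [-0.05982549 -0.12423092]
rail 0.11537939590081198
```

Call:
{"fn": "carry_out", "kwargs": {
  "motion": [
    {"x": 0.005,"y": -0.153,"z": -0.1,"yaw": 0},
    {"x": 0.005,"y": -0.153,"z": -0.3,"yaw": 0},
    {"x": 0.005,"y": -0.153,"z": -0.5,"yaw": 0},
    {"x": 0.005,"y": -0.153,"z": -0.65,"yaw": 0},
    {"x": 0.005,"y": -0.153,"z": -0.72,"yaw": 0},
    {"x": 0.005,"y": -0.153,"z": -0.72,"yaw": 0},
    {"x": 0.005,"y": -0.153,"z": -0.72,"yaw": 0}
  ]
}}

```text
t: 10.5
eef_pos: [0.5645, -0.1586, 0.0599]
tcp_rot: [[-0.992, -0.126, 0.002], [-0.126, 0.992, -0.001], [-0.002, -0.001, -1.0]]
force: [-0.6, 0.3, 0.5]
grip_width: 0.0852
gripper_force: 0.0
```

Call:
{"fn": "carry_out", "kwargs": {
  "motion": [
    {"x": 0,"y": 0,"z": 0,"yaw": 0},
    {"x": 0,"y": 0,"z": 0,"yaw": 0},
    {"x": 0,"y": 0,"z": 0,"yaw": 0},
    {"x": 0,"y": 0,"z": 0,"yaw": 0},
    {"x": 0,"y": 0,"z": 0,"yaw": 0},
    {"x": 0,"y": 0,"z": 0,"yaw": 0},
    {"x": 0,"y": 0,"z": 0,"yaw": 0},
    {"x": 0,"y": 0,"z": 0,"yaw": 0},
    {"x": 0,"y": 0,"z": 0,"yaw": 0}
  ],
  "fingers": 15
}}

```text
t: 11.4
eef_pos: [0.5637, -0.1592, 0.059]
tcp_rot: [[-0.992, -0.126, 0.001], [-0.126, 0.992, -0.002], [-0.001, -0.002, -1.0]]
force: [-0.3, -4.7, 5.8]
grip_width: 0.0269
gripper_force: 58.8
```

Call:
{"fn": "carry_out", "kwargs": {
  "motion": [
    {"x": -0.025,"y": -0.003,"z": 0,"yaw": 0},
    {"x": -0.05,"y": -0.006,"z": 0,"yaw": 0},
    {"x": -0.075,"y": -0.01,"z": 0,"yaw": 0},
    {"x": -0.1,"y": -0.013,"z": 0,"yaw": 0},
    {"x": -0.125,"y": -0.016,"z": 0,"yaw": 0},
    {"x": -0.15,"y": -0.019,"z": 0,"yaw": 0},
    {"x": -0.175,"y": -0.023,"z": 0,"yaw": 0},
    {"x": -0.2,"y": -0.026,"z": 0,"yaw": 0},
    {"x": -0.225,"y": -0.029,"z": 0,"yaw": 0},
    {"x": -0.25,"y": -0.032,"z": 0,"yaw": 0},
    {"x": -0.275,"y": -0.036,"z": 0,"yaw": 0},
    {"x": -0.3,"y": -0.039,"z": 0,"yaw": 0},
    {"x": -0.325,"y": -0.042,"z": 0,"yaw": 0},
    {"x": -0.345,"y": -0.045,"z": 0,"yaw": 0},
    {"x": -0.357,"y": -0.046,"z": 0,"yaw": 0},
    {"x": -0.357,"y": -0.046,"z": 0,"yaw": 0},
    {"x": -0.357,"y": -0.046,"z": 0,"yaw": 0}
  ]
}}

```text
t: 13.1
eef_pos: [0.4939, -0.1684, 0.0591]
tcp_rot: [[-0.992, -0.126, 0.004], [-0.126, 0.992, -0.002], [-0.004, -0.002, -1.0]]
force: [10.5, -4.9, -5.5]
grip_width: 0.0264
gripper_force: 59.3
```

```bash
python3 - <<'E'
from h import *
import cv2
s=sense();print(s['t'],s['eef_pos'],s['force'])
a=capture('wrist')[:,:,::-1];b=capture('scene')[:,:,::-1];c=capture('top')[:,:,::-1]
cv2.imwrite('pics/w5.png',cv2.resize(a,None,fx=1.4,fy=1.4));cv2.imwrite('pics/s5.png',b);cv2.imwrite('pics/t5.png',c)
E
```

```text
13.1 [ 0.49389986 -0.16843453  0.05910064] [10.52790662 -4.91640844 -5.45953146]
```

View pics/w5.png

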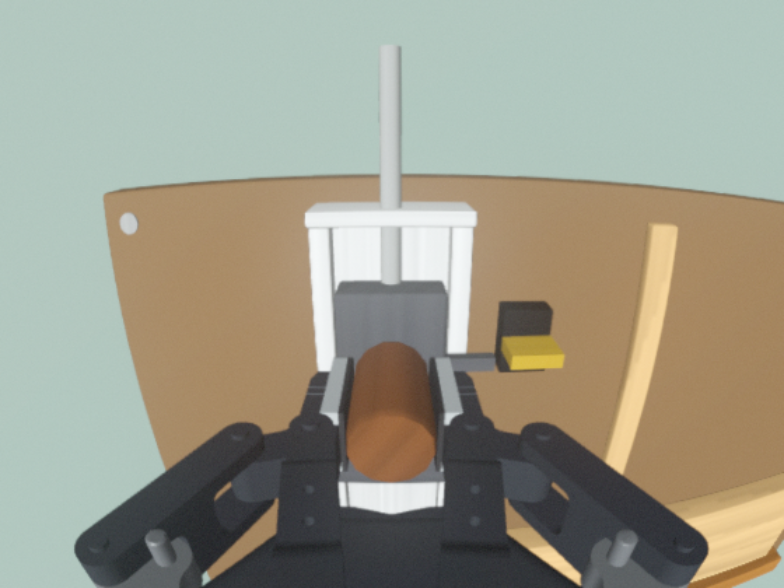

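The tongue end is near (495,361) and the blade's left end is about (503,338-368). I'll enlarge that area.

```bash
python3 - <<'E'
import cv2
from h import *
import cv2
a=cv2.imread('pics/w5.png');
cv2.imwrite('pics/w5c.png',cv2.resize(a[290:390,430:580],None,fx=5,fy=5,interpolation=cv2.INTER_CUBIC))
m=camera_model('wrist');print(m['cam_to_world'][:3,3])
E
```

```text
[ 0.41091094 -0.17905547  0.20044559]
```

View pics/w5c.png

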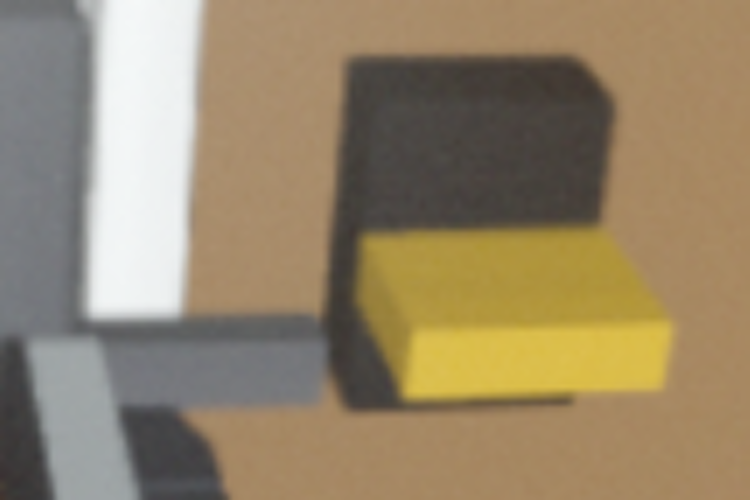

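```bash
python3 - <<'E'
from h import *
m=camera_model('wrist');y=.128;R=np.array([[np.cos(y),-np.sin(y)],[np.sin(y),np.cos(y)]])
f=lambda u,v,z:R.T@wr((430+u/5)/1.4,(290+v/5)/1.4,z,m)[:2]
b=f(407,362,.048);print('blade',b,'thk',f(412,324,.048)-f(402,402,.048))
for z in(.042,.0445):print(z,f(323,371,z)-b, 'thk',f(325,338,z)-f(322,404,z))
print(sense()['t'])
E
```

```text
blade [ 0.46851921 -0.18364006] thk [-6.93540971e-03  2.50083843e-05]
0.042 [ 0.00390706 -0.00516403] thk [-0.00609608 -0.00034538]
0.0445 [ 0.00252278 -0.00581472] thk [-0.00599989 -0.00033993]
13.25
```

Call:
{"fn": "carry_out", "kwargs": {
  "motion": [
    {"x": -0.007,"y": -0.001,"z": 0,"yaw": 0},
    {"x": -0.013,"y": -0.002,"z": 0,"yaw": 0},
    {"x": -0.013,"y": -0.002,"z": 0,"yaw": 0},
    {"x": -0.013,"y": -0.002,"z": 0,"yaw": 0},
    {"x": -0.013,"y": -0.002,"z": 0,"yaw": 0}
  ]
}}

```text
t: 13.75
eef_pos: [0.4914, -0.1688, 0.0591]
tcp_rot: [[-0.992, -0.126, 0.004], [-0.126, 0.992, -0.001], [-0.004, -0.002, -1.0]]
force: [11.0, -4.6, -4.1]
grip_width: 0.027
gripper_force: 59.3
```

```bash
python3 - <<'E'
from h import *
import cv2
s=sense();print(s['t'],s['eef_pos'],s['force'])
a=cv2.resize(capture('wrist')[:,:,::-1],None,fx=1.4,fy=1.4)[290:390,430:580]
b=cv2.resize(capture('scene')[130:320,120:380,::-1],(750,548))
a=cv2.resize(a,None,fx=5,fy=5,interpolation=cv2.INTER_CUBIC)
cv2.imwrite('pics/w6.png',a)
cv2.imwrite('pics/c6.png',cv2.resize(np.hstack([a[:,:,:],cv2.resize(b,(684,500))]),(800,279)))
E
```

```text
13.75 [ 0.49135805 -0.16876145  0.05906742] [10.97947761 -4.61522536 -4.0753007 ]
```

View pics/c6.png

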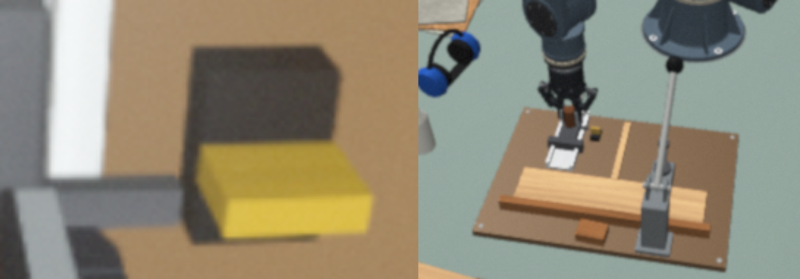

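The tongue is now level with the blade once parallax is allowed for. The scene view shows the lever up, the board in place and the jaw off it.

```bash
python3 -c "
from station import workorder
print(workorder.finish_job())"
```

```text
the job is handed in; nothing more can be done
None
```

I pulled the lever down to its stop and eased it back up to rest. The gripper is now holding the slide against its spring (about 11 N), the tongue within about 1.5 mm of the mark by camera measurement; the job is handed in, but no verdict came back.

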